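# Lock the assembly turntable with its lock bar

## Task

Lock the assembly turntable so that a cap can then be tightened on the threaded union standing in its chuck: push the turntable round by one of its black upright posts until either slot in the rim of the aluminium disc faces the lock bar, then push the bar's red head to drive the bar fully home into the slot. Work by pushing with the fingers alone: nothing is to be picked up, the union stays seated in the chuck, and the parts and tools on the bench stay where they are.

Things in the scene. Friction and masses are not known exactly. Their poses are not given: they have to be found in the camera images.
- base: Fixed dark steel round turntable base, 204 mm across and 8 mm thick, on the bench. Origin on the turning axis at the bench top, z up. The lock bar lies along the base's x axis on its -x side, at 18 mm height, and moves toward +x (to the axis). Blue guide block: x -134 to -102 mm, 34 mm wide, top 28 mm above the bench.
- turntable (a joint): Angle of the slotted aluminium disc (180 mm across, 12 to 24 mm above the bench), rad, counter-clockwise from above. 0: slot_a faces the bar, 3.14: slot_b does. Starts between 0.5 and 2.64, stops at -0.9 and 4.04. Stiff (0.2 N m), stays where left. The bar enters only with a slot within about 0.1 rad of it; its conical nose then pulls the disc the rest of the way.
- slot_a (a point): Mouth of the slot that faces the bar at joint value 0: at the rim of the disc, 90 mm from the axis, 18 mm above the bench. Both slots are 17 mm wide and 24 mm deep, the mouth chamfered 4.5 mm each side, with a yellow paint mark on either side.
- slot_b (a point): Mouth of the opposite slot, the same size; it faces the bar at joint value 3.14.
- post_a (a point): Top of one of the two upright turning posts on the disc, 76 mm from the axis, at right angles to the line of the slots. Black grip 22 mm in diameter from 38 to 80 mm above the bench (the top) on a thinner steel foot. At joint value 0 it lies on the base's +y side.
- post_b (a point): Top of the other turning post, opposite post_a, the same size.
- lock_bar (a joint): Travel of the lock bar, m: 0 fully withdrawn, 0.024 fully home against its stop. Steel bar 14 mm in diameter with a conical nose 8 mm long; it takes about 3 N to slide and stays where it is left. It starts between 0 and 0.003, its nose just outside the rim.
- bar_head (a point): Centre of the flat outer face of the bar's red round push head (25 mm in diameter, 15 mm thick), 18 mm above the bench, 175 mm from the axis when withdrawn and 151 mm when home.
- bar_nose (a point): Tip of the bar's nose, 95 mm from the axis when withdrawn, 71 mm when home.
- union_0: Black threaded union, 69 mm across and 46 mm high, standing loose between the three low jaws of the chuck in the middle of the disc, from 32 to 78 mm above the bench; origin at the centre of its underside, on the axis. It must stay seated there.
- screwdriver: Screwdriver with yellow handle, 214 mm long, lying left of the turntable. Leave it.
- spanner: Steel spanner, 157 mm long, lying at the left. Leave it.
- cap_b: Black screw cap with hexagon, 86 mm across, 60 mm high, right of the turntable. Leave it.
- union_1: Smaller black threaded union, 59 mm across, 40 mm high, right of the turntable. Leave it.
- plug_gauge: Steel and black plug gauge, 112 mm long, 26 mm thick, at the far right. Leave it.
- grease_jar: White jar with blue lid, 63 mm across, 53 mm high, at the back left. Leave it.
Not all that is in view belongs to the job. What is shaped like the union_0 but yellow is not meant.

How it is judged:
On the way, in this order (a step that is already met when the one before it is completed fails the run):
1. a slot of the disc is turned to face the lock bar, within 0.12 rad ((value of joint turntable between -0.12 and 0.12 rad or value of joint turntable between 3.0216 and 3.2616 rad)), for 0.1 s.
2. the lock bar is fully home in the slot ((value of joint turntable between -0.03 and 0.03 rad or value of joint turntable between 3.1116 and 3.1716 rad) and value of joint lock_bar above 0.022 m), for 0.2 s.
At the end, for the whole second after the job is handed in: The lock bar is home in a slot of the disc (at least 22 of its 24 mm), the disc is within 0.03 rad of that slot's position, and the union stands upright and at rest in the chuck, within 6 mm of the axis and not raised by more than 4 mm (all of step 2 and velocity of joint lock_bar below 0.01 m/s and linear speed of union_0 below 0.02 m/s and horizontal distance between union_0 and base below 0.006 m and height (world z) of union_0 between 0.029 and 0.036 m and angle between union_0's own z axis and vertical below 0.1 rad); the robot touches nothing.
It fails at once if the union is lifted out of the chuck or tipped (raised 10 mm, leaning 0.3 rad or 15 mm off the axis) (height (world z) of union_0 above 0.042 m or angle between union_0's own z axis and vertical above 0.3 rad or horizontal distance between union_0 and base above 0.015 m).
It fails at once if a tool or part on the bench (screwdriver, spanner, screw cap, small union, plug gauge, grease jar) is carried off or knocked more than 30 mm away (distance of any of screwdriver, spanner, cap_b, union_1, plug_gauge, grease_jar from where it was at the start of the episode above 0.03 m).
It also fails if it takes over 51 s, if anything falls off the work surface, if the arm or the gripper's body presses on something with over 40 N, if the wrist force passes 120 N, or if a joint passes its speed limit or range.

## Robot

A 6-joint arm with a two-finger parallel gripper is mounted at the origin on a cart in front of the work surface, level with it; the furniture and walls round the work are solid. World frame = base frame: x ahead of the robot, y to its left, z up, the work surface at z = 0. Lengths are in m, angles in rad, forces in N, time in s.
With the tool pointing down it reaches from about 0.375 to 0.9 m from the base axis. Payload 3.1 kg.
Tool frame: the origin (TCP) lies at the very end of the fingers, on their centre line; the grasp point (between the pads) lies 19 mm behind it; z points along the fingers, y is the direction in which the jaws open and shut (so a half turn about z gives the same grasp; the last joint's range is limited). The gripper opens to 85 mm and grips with 20 to 120 N. Pads are 22 mm wide; open, the fingers measure 114 mm over their backs; the gripper's body (76 mm by 85 mm) begins 54 mm behind the grasp point. The pads swing forward as they close: fully open they stand 13 mm farther back than shut.
Start: joints at [1.046, 0.527, 1.433, -0, 1.181, -0.178], TCP at [0.212, 0.588, 0.231] pointing down, gripper open.
Joint ranges: [-3.08, 3.08], [-0.75, 2.2], [0.22, 2.44], [-1.43, 4.57], [0, 2.65], [-2.85, 2.85]. Speed limits (rad/s): [2.79, 2.79, 3.14, 3.14, 3.14, 3.14].

## Interface

Orientations are given as a unit quaternion [x, y, z, w].
In Python, from station import manip, snapshot, camera_info gives the robot as it stands. The module is installed in compiled form; this text tells all that it offers.
- The arm moves only by the shell command python3 -m crank 'ROWS' [FORCE]. ROWS is JSON, a list of rows, each a list of 5 numbers: the shift along the tool's x, y, z scaled (see below), then the turn about the tool's z scaled (see below), then the closure, from -1 (fully open) to 1 (shut), so that 0 is half open. A call has 1 to 8 rows; each row shifts and turns the commanded pose from where the row before left it, along the tool's axes as they then stand; what a row does not reach is not made up. The controller multiplies each number of a shift by 0.04 m and each number of a turn by 8 degrees. A row lasts 1/10 s, in which the tool goes at most 50 mm and 8.59 degrees, less where a joint would pass 70% of its speed; a pose out of reach is approached as far as the arm can. A call with a number of a shift or a turn outside -1 to 1 is refused whole. A call with a gripper value outside its range is refused whole. The fingers move at their own pace and stop on an object; FORCE is the grip in N (left out, the last holds). Time passes only in rows, so rows that do not move let the fingers close. It gives the time, the measured TCP pose, the force and the opening at its end, in the units of the state.
- manip.sense(): the state, without advancing time (a new reading comes with each control period).
- snapshot(name): name is "scene" or "side" or "wrist"; returns (picture, depth): 480x640x3 uint8, red, green, blue; 480x640 float32, m along the optical axis (not along the pixel's ray), 0 where there is no reading.
- camera_info(name): a dict with "intrinsics" (3x3 intrinsics, pixels), "k1" (the pictures are not rectified: a ray, as slopes to the right and down, at radius r is drawn at 1 + k1 r^2 times it, then the intrinsics apply), "R" (3x3) and "t" (3): a world point X has camera coordinates R X + t. Camera axes: x right, y down, z forward; pixel columns grow to the right and rows downward; lengths in m; the calibration is good to about 2 mm. A picture is of the moment at which its call begins: read the wrist's pose just before it. camera_info takes no time and is no camera call; for the wrist camera it gives the pose at the moment of the call.
- manip.sign_off(): hands the job in, once; it reports no verdict.
The state is a dict: "t": time; "q": joint angles; "qd": joint speeds; "tau": joint torques, N m; "tcp_pos": TCP position; "tool_rot": TCP orientation; "force": force on the tool from outside, world axes, zero at the start; "ft_torque": the same for the moment, N m; "finger_gap": opening from 0.0 (shut) to 1.0 (fully open).
Only numpy, scipy, OpenCV 4.12 (cv2) and the standard library are available. Lean on these libraries where they do the work, as an engineer would, in place of code of your own. Each camera call takes 0.05 s, during which the arm holds its last target. There are 200 camera calls.

## Working session

There is one attempt and no reset: what is moved stays moved. The work goes in short steps, Python scripts to look and compute and a shell command to move; the robot and the scene stay as the last step left them, time stands still between calls to the robot, and variables do not carry over. Pictures are saved under pics/ and viewed, on a budget of 10 in all, crops included, one or two more only if the job needs it, and the job is handed in when it is done.

```bash
mkdir -p pics
cat > h.py <<'E'
import numpy as np, cv2
from station import manip, snapshot, camera_info
def ray(ci,u,v):
    K=np.array(ci["intrinsics"]);R=np.array(ci["R"]);t=np.array(ci["t"])
    p=cv2.undistortPoints(np.array([[[u,v]]],float),K,np.array([ci["k1"],0,0,0.]))[0,0]
    return -R.T@t, R.T@np.array([p[0],p[1],1.])
def onplane(ci,u,v,z):
    o,d=ray(ci,u,v); return o+d*(z-o[2])/d[2]
def proj(ci,X):
    K=np.array(ci["intrinsics"]);R=np.array(ci["R"]);t=np.array(ci["t"])
    return cv2.projectPoints(np.array(X,float).reshape(-1,1,3),cv2.Rodrigues(R)[0],t,K,np.array([ci["k1"],0,0,0.]))[0].reshape(-1,2)
def shot(n,f):
    ci=camera_info(n); im,d=snapshot(n); cv2.imwrite(f"pics/{f}.png",im[:,:,::-1]); np.savez(f"pics/{f}.npz",im=im,d=d,**{k:np.array(v) for k,v in ci.items()}); return ci,im,d
E
python3 - <<'E'
from h import *
for n in("scene","side"):
    ci,im,d=shot(n,n+"0"); print(n,-np.array(ci["R"]).T@ci["t"],ci["k1"],ci["intrinsics"])
s=manip.sense();print(s)
E
```

```text
scene [-0.43142712 -0.88722226  0.5855177 ] -0.12919800849929614 [[487.48788446   0.         319.43168744]
 [  0.         487.48788446 244.21918338]
 [  0.           0.           1.        ]]
side [ 0.24431352 -1.27704111  0.76526457] -0.03972065511717182 [[595.33653546   0.         319.0845141 ]
 [  0.         595.33653546 248.24466006]
 [  0.           0.           1.        ]]
{'t': 0.1, 'q': array([ 1.04651884e+00,  5.28375403e-01,  1.43376745e+00, -1.29516063e-05,
        1.18141493e+00, -1.78488184e-01]), 'qd': array([-5.94762349e-04, -2.94617325e-03, -2.83410848e-03, -6.42208122e-05,
        1.99399191e-03, -8.07308361e-04]), 'tau': array([-4.76941696e-04, -4.43302810e+01, -1.78586501e+01, -2.56417698e-04,
        3.84877523e-03,  1.42026133e-05]), 'tcp_pos': array([0.21147822, 0.58744985, 0.23043226]), 'tool_rot': array([ 1.72032049e-01,  9.85090863e-01, -9.24590865e-04, -3.32573297e-04]), 'force': array([-0.70532612, -0.14149337,  0.64904417]), 'ft_torque': array([0.01560111, 0.0057572 , 0.0201092 ]), 'finger_gap': 0.9996627519554228}
```

View pics/scene0.png

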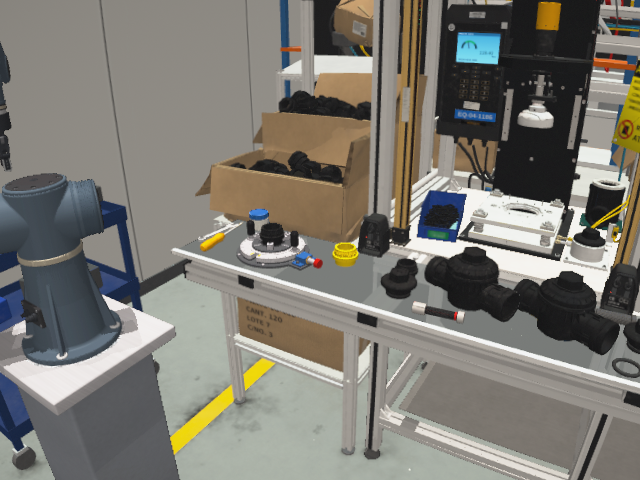

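View pics/side0.png

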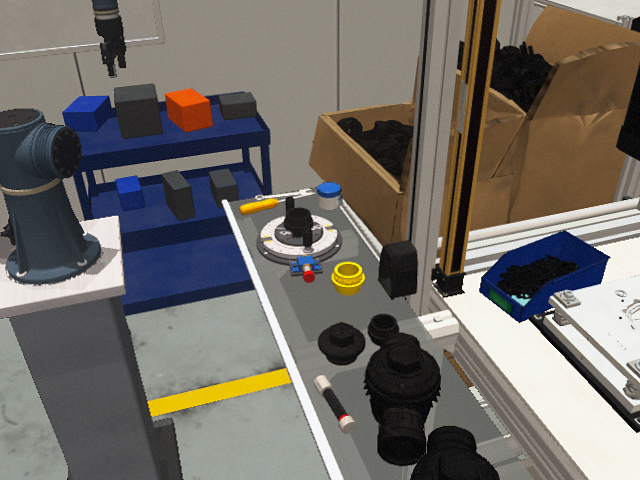

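The scene view shows the turntable at about (272,245) with the red head at (318,263). In the side view they are at (299,238) and (308,275). The yellow union at scene (345,253) is the decoy. I'll enlarge the area in both views and measure colours.

Run:
```python
from h import *
A=np.load("pics/scene0.npz");B=np.load("pics/side0.npz")
ca={k:A[k] for k in("intrinsics","k1","R","t")};cb={k:B[k] for k in("intrinsics","k1","R","t")}
for C in(ca,cb):C["k1"]=float(C["k1"])
a=A["im"][200:290,225:345];b=B["im"][180:290,240:360]
m=np.zeros((600,800,3),np.uint8)
a=cv2.resize(a,(400,300),interpolation=cv2.INTER_CUBIC);b=cv2.resize(b,None,fx=5,fy=5,interpolation=cv2.INTER_CUBIC)
m[:300,:400]=cv2.resize(A["im"][205:280,230:330],(400,300),interpolation=cv2.INTER_CUBIC);m[:550,400:800]=cv2.resize(B["im"][180:290,255:355],None,fx=4,fy=5,interpolation=cv2.INTER_CUBIC)
cv2.imwrite("pics/crop.png",m[:,:,::-1])
def unp(c,u,v,z):
    o,d=ray(c,u,v);R=c["R"];return o+d*z
for n,D,C,box in(("scene",A,ca,(225,200,345,290)),("side",B,cb,(240,180,360,290))):
    hsv=cv2.cvtColor(D["im"],cv2.COLOR_RGB2HSV);x0,y0,x1,y1=box
    for nm,lo,hi in(("red",(0,150,80),(6,255,255)),("blue",(100,140,60),(120,255,255)),("yel",(20,110,100),(32,255,255)),("alu",(0,0,170),(180,30,255))):
        k=cv2.inRange(hsv,lo,hi); 
        w=np.zeros_like(k);w[y0:y1,x0:x1]=k[y0:y1,x0:x1]
        N,L,S,c=cv2.connectedComponentsWithStats(w)
        for i in range(1,N):
            if S[i,4]>=4:
                u,v=c[i];ys,xs=np.where(L==i);z=np.median(D["d"][ys,xs])
                print(n,nm,S[i],c[i].round(1),unp(C,u,v,z).round(3),onplane(C,u,v,.018).round(3))
```

```text
scene red [313 259   9   9  63] [317.4 263. ] [ 0.525 -0.293  0.019] [ 0.527 -0.292  0.018]
scene blue [250 209  19  11 168] [258.6 213.9] [0.672 0.01  0.048] [0.734 0.061 0.018]
scene blue [293 252  19  14 124] [301.2 258.4] [ 0.525 -0.243  0.02 ] [ 0.528 -0.241  0.018]
scene yel [332 242  13  25 257] [339.1 253.9] [ 0.584 -0.324  0.028] [ 0.602 -0.314  0.018]
scene alu [225 218  14  16  91] [229.4 225.2] [0.634 0.101 0.005] [0.61  0.079 0.018]
scene alu [255 221   6   9  41] [257.2 224.6] [0.656 0.006 0.019] [0.657 0.007 0.018]
scene alu [285 232   5   3   7] [287.1 233. ] [ 0.597 -0.149  0.046] [ 0.65  -0.111  0.018]
scene alu [297 237   9  15  68] [300.7 243.9] [ 0.599 -0.193  0.021] [ 0.605 -0.189  0.018]
scene alu [240 238  58  21 410] [263.4 251.1] [ 0.503 -0.135  0.024] [ 0.513 -0.127  0.018]
scene alu [267 243   6   2  10] [269.5 243.6] [ 0.513 -0.15   0.046] [ 0.562 -0.112  0.018]
scene alu [308 258   6   4  18] [310.6 259.7] [ 0.531 -0.268  0.02 ] [ 0.534 -0.267  0.018]
scene alu [225 263  90  27 589] [265.3 278. ] [ 0.423 -0.201 -0.003] [ 0.393 -0.225  0.018]
side red [30
[... 1449 characters left out ...]
1059] [298.5 237.1] [ 0.55  -0.148  0.029] [ 0.555 -0.132  0.018]
side alu [277 228   5   1   5] [279. 228.] [ 0.517 -0.097  0.031] [ 0.522 -0.077  0.018]
side alu [240 231  25  59 402] [250.2 264.5] [ 0.426 -0.182  0.002] [ 0.423 -0.205  0.018]
side alu [280 231  11   4  21] [285.1 232.7] [ 0.519 -0.149  0.048] [ 0.53  -0.103  0.018]
side alu [336 245   3   2   6] [337.  245.5] [ 0.633 -0.184  0.009] [ 0.628 -0.196  0.018]
side alu [304 250   4   2   4] [305.5 250.8] [ 0.549 -0.209  0.029] [ 0.553 -0.193  0.018]
side alu [264 252   4   2   6] [265.5 252.7] [ 0.468 -0.158  0.01 ] [ 0.466 -0.171  0.018]
side alu [305 266   5   5  19] [306.7 267.7] [ 0.534 -0.265  0.023] [ 0.536 -0.258  0.018]
```

View pics/crop.png

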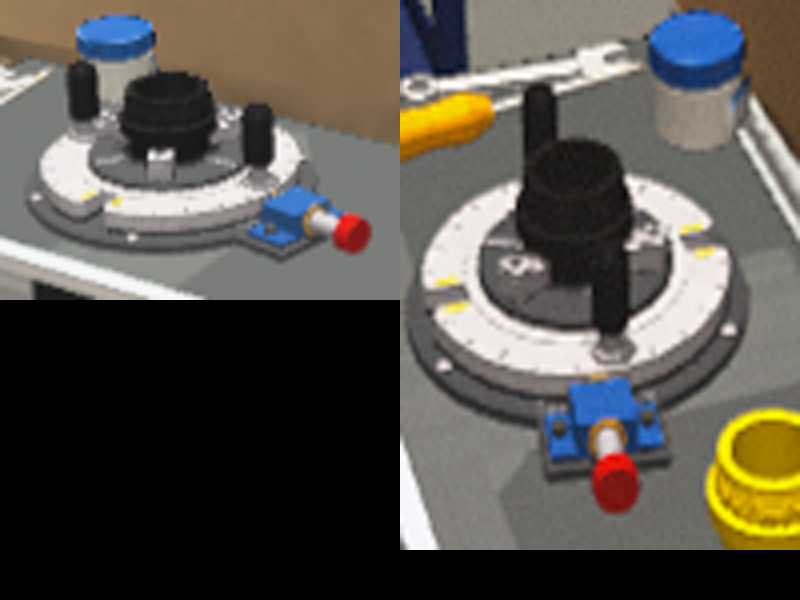

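The table centre comes out near (0.558,-0.123). The slots point along ±x, and the bar lies about 10° off the -y direction. The shorter turn is therefore counter-clockwise by about 80°, which brings slot_b to the bar. I'll move above the table with the fingers shut and refine this with the wrist camera.

```bash
python3 -m crank '[[0,0,-0.9,-0.6,1],[0,0,-0.9,-0.6,1],[-0.65,-1,0,0,1],[-0.65,-1,0,0,1],[-0.65,-1,0,0,1],[-0.65,-1,0,0,1],[-0.65,-1,0,0,1],[-0.65,-1,0,0,1]]' 
python3 -m crank '[[-0.65,-1,0,0,1],[-0.65,-1,0,0,1],[-0.65,-1,0,0,1],[-0.65,-1,0,0,1],[-0.65,-1,0,0,1],[-0.65,-1,0,0,1],[-0.65,-1,0,0,1],[0,0,0,0,1]]'
python3 - <<'E'
from h import *
s=manip.sense();print(s["t"],s["tcp_pos"],s["tool_rot"],s["q"],s["force"])
ci,im,d=shot("wrist","w1");print(-np.array(ci["R"]).T@ci["t"],proj(ci,[.558,-.123,.024]))
E
```

```text
t: 0.9
tcp_pos: [0.3229, 0.3223, 0.3031]
tool_rot: [0.089, 0.996, -0.0, -0.0]
force: [0.8, -0.4, 0.2]
finger_gap: 0.001
t: 1.7
tcp_pos: [0.4551, 0.0111, 0.3033]
tool_rot: [0.093, 0.996, -0.001, 0.001]
force: [0.1, -0.2, 0.3]
finger_gap: -0.002
1.7 [0.45510766 0.01110888 0.30332474] [ 0.09250507  0.99571066 -0.00111816  0.00135923] [-0.22064704  0.20282488  1.74447248 -0.00201428  1.19131429 -1.60542468] [ 0.07283527 -0.17744084  0.33595918]
[0.37648767 0.02688051 0.44581091] [[235.58744511 290.63222212]]
```

View pics/w1.png

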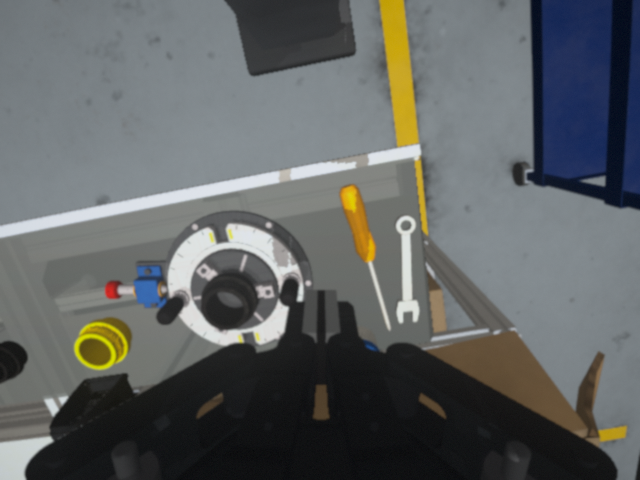

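The wrist view shows the red head at about (113,290) and the blue block at (150,287). The disc centre is near (236,290), the slots are at about (221,235) and (247,338), and the posts are at (171,308) and (290,290). Next I'll measure these.

Run:
```python
from h import *
D=np.load("pics/w1.npz");C={k:D[k] for k in("intrinsics","k1","R","t")};C["k1"]=float(C["k1"])
hsv=cv2.cvtColor(D["im"],cv2.COLOR_RGB2HSV)
for nm,lo,hi,z in(("red",(0,150,80),(6,255,255),.024),("blue",(100,140,60),(120,255,255),.024),("yel",(20,60,100),(34,255,255),.024)):
    k=cv2.inRange(hsv,lo,hi);w=np.zeros_like(k);w[205:350,95:305]=k[205:350,95:305]
    N,L,S,c=cv2.connectedComponentsWithStats(w)
    for i in range(1,N):
        if S[i,4]>=5:
            ys,xs=np.where(L==i);o,d=ray(C,*c[i]);print(nm,S[i],c[i].round(1),onplane(C,*c[i],z).round(4),"dep",(o+d*np.median(D["d"][ys,xs])).round(4))
    if nm=="red":
        ys,xs=np.where(w>0);P=np.array([onplane(C,x,y,.018) for x,y in zip(xs,ys)]);print("red y range",P[:,1].min(),P[:,1].max(),P[:,0].min(),P[:,0].max())
    if nm=="blue":
        ys,xs=np.where(w>0);P=[]
        for x,y in zip(xs,ys):
            o,d=ray(C,x,y);p=o+d*D["d"][y,x]
            if p[2]>.02:P.append(p)
        P=np.array(P);print("blue top",P.mean(0),cv2.minAreaRect(P[:,:2].astype(np.float32)*1000))
# black post tops by depth
ys,xs=np.mgrid[250:330,155:305];ys=ys.ravel();xs=xs.ravel()
P=[]
for x,y in zip(xs,ys):
    o,d=ray(C,x,y);P.append(o+d*D["d"][y,x])
P=np.array(P);r=np.hypot(P[:,0]-.558,P[:,1]+.123)
for s in(-1,1):
    q=P[(P[:,2]>.07)&(P[:,2]<.09)&(r>.06)&(r<.095)&(s*(P[:,1]+.123)>0)];print("post",len(q),q.mean(0) if len(q) else 0,np.ptp(q[:,:2],axis=0) if len(q) else 0)
```

```text
red [105 282  14  16 174] [111.2 289.7] [ 0.5265 -0.288   0.024 ] dep [ 0.5252 -0.2851  0.0278]
red y range -0.3026394847905222 -0.2808839508177311 0.5172299627515491 0.5405413624047144
blue [138 266  23  11 179] [149.8 271.1] [ 0.5102 -0.2271  0.024 ] dep [ 0.5136 -0.2336  0.0132]
blue [134 279  32  28 575] [148.  292.2] [ 0.539  -0.2398  0.024 ] dep [ 0.5375 -0.2374  0.0278]
blue top [ 0.53513315 -0.2372691   0.02907199] ((471.1898193359375, -109.30618286132812), (43.527252197265625, 328.886962890625), 27.275041580200195)
yel [228 229   5  10  35] [229.9 233.5] [ 0.4798 -0.1095  0.024 ] dep [ 0.4798 -0.1095  0.0241]
yel [209 233   5   9  33] [211.1 236.9] [ 0.4798 -0.1343  0.024 ] dep [ 0.4797 -0.1341  0.0245]
yel [ 95 317  36  33 971] [110.3 334.4] [ 0.5919 -0.3152  0.024 ] dep [ 0.5891 -0.3108  0.0295]
yel [255 333   5   8  29] [256.9 336.4] [ 0.6315 -0.112   0.024 ] dep [ 0.6312 -0.1118  0.0245]
yel [238 335   5   8  29] [239.9 338.7] [ 0.6308 -0.1364  0.024 ] dep [ 0.6302 -0.136   0.025 ]
post 261 [ 0.55163215 -0.19592079  0.07734328] [0.02034817 0.01926832]
post 251 [ 0.55329703 -0.0466083   0.07798234] [0.01917524 0.02046944]
```

Averaging the views gives the axis at about (0.556,-0.123), the bar direction at -100° and post_a at -90.8°, so the disc needs about +80.8°. Joint 6 would run out of range during that turn, so I'll rotate the wrist about 170° clockwise first.

```bash
python3 -m crank '[[0,0,0,1,1],[0,0,0,1,1],[0,0,0,1,1],[0,0,0,1,1],[0,0,0,1,1],[0,0,0,1,1],[0,0,0,1,1],[0,0,0,1,1]]' >/dev/null
python3 -m crank '[[0,0,0,1,1],[0,0,0,1,1],[0,0,0,1,1],[0,0,0,1,1],[0,0,0,1,1],[0,0,0,1,1],[0,0,0,1,1],[0,0,0,1,1]]' >/dev/null
python3 -m crank '[[0,0,0,1,1],[0,0,0,1,1],[0,0,0,1,1],[0,0,0,1,1],[0,0,0,1,1],[0,0,0,0.3,1],[0,0,0,0,1],[0,0,0,0,1]]' 60
cat >> h.py <<'E'
from scipy.spatial.transform import Rotation
def to(X):
    s=manip.sense();M=Rotation.from_quat(s["tool_rot"]).as_matrix()
    print(s["t"],s["tcp_pos"].round(4),"yaw x",np.degrees(np.arctan2(M[1,0],M[0,0])).round(1),"q6",s["q"][5].round(2),"units",(M.T@(np.array(X)-s["tcp_pos"])/.04).round(2))
E
python3 -c "
from h import *
to([.515,-.199,.045])"
```

```text
t: 4.15
tcp_pos: [0.4515, 0.0174, 0.3031]
tool_rot: [1.0, -0.004, -0.0, -0.0]
force: [-0.6, 0.2, -0.6]
finger_gap: -0.004
4.15 [0.4515 0.0174 0.3031] yaw x -0.5 q6 1.37 units [1.64 5.4  6.45]
```

Next I'll go over to the approach point, then down.

```bash
python3 -m crank '[[0.27,0.9,0.3,0,1],[0.27,0.9,0.3,0,1],[0.27,0.9,0.3,0,1],[0.27,0.9,0.3,0,1],[0.27,0.9,0.3,0,1],[0.27,0.9,0.3,0,1],[0,0,0.7,0,1],[0,0,0,0,1]]' 
python3 -c "
from h import *
to([.515,-.199,.045])"
```

```text
t: 4.95
tcp_pos: [0.5124, -0.1996, 0.1999]
tool_rot: [1.0, -0.006, -0.004, -0.002]
force: [-0.8, 0.3, 0.0]
finger_gap: 0.001
4.95 [ 0.5124 -0.1996  0.1999] yaw x -0.7 q6 1.01 units [0.09 0.   3.87]
```

```bash
python3 -m crank '[[0,0,0.9,0,1],[0,0,0.9,0,1],[0,0,0.9,0,1],[0,0,0.9,0,1],[0,0,0.27,0,1],[0,0,0,0,1]]' 
python3 -m crank '[[0.2,0,0,0,1],[0.2,0,0,0,1],[0.1,0,0,0,1],[0,0,0,0,1]]'
python3 -c "
from h import *
to([.533,-.199,.045])"
```

```text
t: 5.55
tcp_pos: [0.5141, -0.1991, 0.048]
tool_rot: [1.0, -0.005, -0.001, -0.001]
force: [-0.8, -0.4, -0.1]
finger_gap: -0.0
t: 5.95
tcp_pos: [0.5364, -0.2011, 0.0498]
tool_rot: [1.0, -0.005, 0.002, 0.001]
force: [0.5, 0.9, -0.3]
finger_gap: -0.003
5.95 [ 0.5364 -0.2011  0.0498] yaw x -0.6 q6 1.03 units [-0.09 -0.05  0.12]
```

```bash
python3 -m crank '[[0.27,0.06,0,-1,1],[0.27,0.06,0,-1,1],[0.27,0.06,0,-1,1],[0,0,0,0,1]]'
python3 -m crank '[[0.27,0.06,0,-1,1],[0.27,0.06,0,-1,1],[0.27,0.06,0,-1,1],[0.27,0.06,0,-1,1],[0,0,0,0,1],[0,0,0,0,1]]'
cat > slots.py <<'E'
from h import *
import sys
s=manip.sense();print(s["t"],s["tcp_pos"].round(4),s["force"].round(1))
M=Rotation.from_quat(s["tool_rot"]).as_matrix();print("yaw x",np.degrees(np.arctan2(M[1,0],M[0,0])).round(1))
for n in ("side","scene"):
    ci,im,d=shot(n,n+sys.argv[1]);hsv=cv2.cvtColor(im,cv2.COLOR_RGB2HSV)
    k=cv2.inRange(hsv,(20,60,100),(34,255,255));N,L,S,c=cv2.connectedComponentsWithStats(k)
    for i in range(1,N):
        p=onplane(ci,*c[i],.024);v=p[:2]-[.556,-.123]
        if S[i,4]>=2 and .06<np.hypot(*v)<.1: print(n,S[i,4],c[i].round(1),p.round(4),"r",np.hypot(*v).round(3),"ang",np.degrees(np.arctan2(v[1],v[0])).round(1))
E
python3 slots.py 1
```

```text
t: 6.35
tcp_pos: [0.5691, -0.2039, 0.0491]
tool_rot: [0.979, 0.203, 0.001, 0.001]
force: [0.1, -0.8, 0.8]
finger_gap: -0.001
t: 6.95
tcp_pos: [0.6078, -0.1865, 0.0487]
tool_rot: [0.886, 0.463, 0.0, 0.0]
force: [0.2, 0.7, 0.5]
finger_gap: 0.003
6.95 [ 0.6078 -0.1865  0.0487] [0.2 0.7 0.5]
yaw x 55.1
side 6 [283.7 249.8] [ 0.5055 -0.182   0.024 ] r 0.078 ang -130.6
side 6 [293.3 251.3] [ 0.5244 -0.1951  0.024 ] r 0.079 ang -113.6
scene 2 [259.  235.5] [ 0.582  -0.0592  0.024 ] r 0.069 ang 67.9
scene 3 [277.7 255.3] [ 0.5017 -0.1839  0.024 ] r 0.082 ang -131.7
scene 2 [287.  254.5] [ 0.5184 -0.2024  0.024 ] r 0.088 ang -115.3
```

The slot is at about -122°, so it has some 22° left. I'll push 20° and measure again.

```bash
python3 -m crank '[[0.27,0.06,0,-1,1],[0.27,0.06,0,-1,1],[0.13,0.03,0,-0.5,1],[0,0,0,0,1],[0,0,0,0,1]]'
python3 slots.py 2
python3 - <<'E'
import cv2
a=cv2.imread('pics/side2.png')[200:290,250:350];cv2.imwrite('pics/c2.png',cv2.resize(a,None,fx=6,fy=6,interpolation=cv2.INTER_CUBIC))
E
```

```text
t: 7.55
tcp_pos: [0.6255, -0.1661, 0.0485]
tool_rot: [0.792, 0.61, 0.0, -0.0]
force: [-0.7, -0.4, 0.1]
finger_gap: -0.004
7.55 [ 0.6255 -0.1661  0.0485] [-0.7 -0.4  0.1]
yaw x 75.2
side 10 [294.1 250.8] [ 0.5267 -0.1936  0.024 ] r 0.076 ang -112.6
side 11 [304.6 250.6] [ 0.5493 -0.2009  0.024 ] r 0.078 ang -94.9
scene 2 [259.  235.5] [ 0.582  -0.0592  0.024 ] r 0.069 ang 67.9
scene 2 [253.5 238. ] [ 0.5596 -0.0566  0.024 ] r 0.067 ang 86.9
scene 7 [293.  251.1] [ 0.5438 -0.2044  0.024 ] r 0.082 ang -98.5
scene 6 [286.  253.5] [ 0.5222 -0.1965  0.024 ] r 0.081 ang -114.7
```

View pics/c2.png

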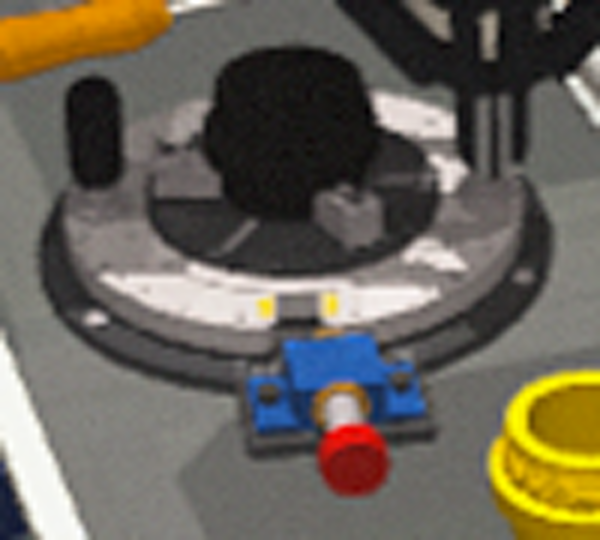

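The slot mouth is now just left of the bar line: the marks are at crop (267,306) and (332,304), while the bar line passes at about (322,305). About 5° is left.

```bash
python3 -m crank '[[0.18,0.04,0,-0.65,1],[0,0,0,0,1],[0,0,0,0,1]]'
python3 slots.py 3
```

```text
t: 7.95
tcp_pos: [0.629, -0.1594, 0.0485]
tool_rot: [0.764, 0.646, 0.0, -0.0]
force: [-1.0, -0.4, 0.4]
finger_gap: 0.002
7.95 [ 0.629  -0.1594  0.0485] [-1.  -0.4  0.4]
yaw x 80.4
side 11 [307.5 250.2] [ 0.556  -0.2013  0.024 ] r 0.078 ang -90.0
side 9 [297. 251.] [ 0.5326 -0.1966  0.024 ] r 0.077 ang -107.6
scene 4 [258.  236.2] [ 0.5762 -0.06    0.024 ] r 0.066 ang 72.2
scene 6 [294.8 250.3] [ 0.5506 -0.2058  0.024 ] r 0.083 ang -93.7
scene 7 [288.7 253.1] [ 0.5277 -0.2015  0.024 ] r 0.084 ang -109.8
```

The slot is on the bar line at about -100° (side -99 to -100, scene -101.7). Next I'll back off, go up and move over to a point behind the red head.

```bash
python3 -m crank '[[-0.5,0,0,0,1],[-0.3,0,0,0,1],[0,0,-0.9,0,1],[0,0,-0.9,0,1],[0,0,-0.5,0,1],[0,0,0,0,1]]'
python3 -c "
from h import *
to([.5204,-.325,.012])"
```

```text
t: 8.65
tcp_pos: [0.6261, -0.1925, 0.1444]
tool_rot: [0.763, 0.646, 0.002, 0.004]
force: [0.2, -0.5, -1.8]
finger_gap: -0.0
8.65 [ 0.6261 -0.1925  0.1444] yaw x 80.5 q6 -0.3 units [-3.7  -2.09  3.3 ]
```

```bash
python3 -m crank '[[-0.9,-0.5,0,0,1],[-0.9,-0.5,0,0,1],[-0.9,-0.5,0,0,1],[-0.9,-0.5,0,0,1],[-0.1,-0.1,0,0,1],[0,0,0,0,1]]'
python3 -m crank '[[0,0,0.8,0,1],[0,0,0.8,0,1],[0,0,0.8,0,1],[0,0,0.4,0,1],[0,0,0,0,1],[0,0,0,0,1]]'
python3 - <<'E'
from h import *
to([.5204,-.325,.012])
ci,im,d=shot("side","side4")
cv2.imwrite('pics/c4.png',cv2.resize(im[200:320,240:380,::-1],None,fx=5,fy=5,interpolation=cv2.INTER_CUBIC))
E
```

```text
t: 9.25
tcp_pos: [0.5153, -0.3238, 0.1394]
tool_rot: [0.764, 0.645, 0.0, -0.001]
force: [1.0, 0.9, -0.5]
finger_gap: 0.002
t: 9.85
tcp_pos: [0.5176, -0.3228, 0.0288]
tool_rot: [0.762, 0.647, 0.0, 0.0]
force: [-0.2, 0.3, 0.2]
finger_gap: -0.0
9.85 [ 0.5176 -0.3228  0.0288] yaw x 80.6 q6 -0.58 units [-0.04  0.08  0.42]
```

View pics/c4.png

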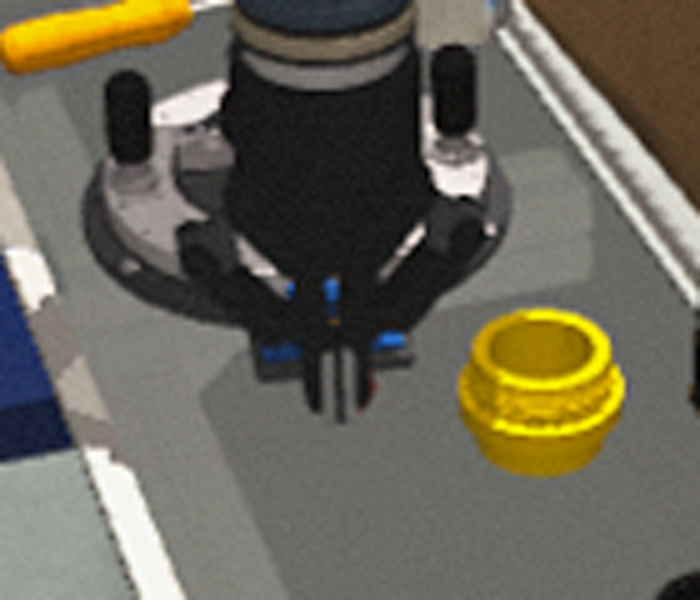

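The fingers stand in front of the red head, which peeks out at crop (372,390), and are about 4 mm left of centre. I'll correct that, lower to z≈0.012 and push.

```bash
python3 -m crank '[[0,0.1,0.42,0,1],[0,0,0,0,1],[0.2,0,0,0,1],[0.1,0,0,0,1],[0.1,0,0,0,1],[0.1,0,0,0,1],[0,0,0,0,1]]'
python3 -m crank '[[0.1,0,0,0,1],[0.1,0,0,0,1],[0.1,0,0,0,1],[0,0,0,0,1]]'
python3 -c "
from h import *
to([.5279,-.2825,.012])"
```

```text
t: 10.6
tcp_pos: [0.5242, -0.3037, 0.012]
tool_rot: [0.763, 0.647, -0.0, 0.0]
force: [-0.9, 0.6, -0.6]
finger_gap: -0.001
t: 11.0
tcp_pos: [0.5262, -0.2918, 0.0119]
tool_rot: [0.763, 0.647, 0.0, 0.0]
force: [-0.3, -0.7, 1.0]
finger_gap: -0.004
11.0 [ 0.5262 -0.2918  0.0119] yaw x 80.6 q6 -0.53 units [ 0.24  0.   -0.  ]
```

```bash
python3 -m crank '[[0.1,0,0,0,1],[0.1,0,0,0,1],[0,0,0,0,1]]'
python3 -m crank '[[0.1,0,0,0,1],[0,0,0,0,1]]'
python3 -m crank '[[0.08,0,0,0,1],[0,0,0,0,1]]'
```

```text
t: 11.3
tcp_pos: [0.5275, -0.2837, 0.0117]
tool_rot: [0.763, 0.647, 0.0, -0.0]
force: [-0.2, -1.7, 1.2]
finger_gap: 0.006
t: 11.5
tcp_pos: [0.5277, -0.2834, 0.0118]
tool_rot: [0.762, 0.648, -0.002, 0.002]
force: [-6.0, -11.4, -0.3]
finger_gap: -0.002
t: 11.7
tcp_pos: [0.5278, -0.2833, 0.0119]
tool_rot: [0.762, 0.648, -0.003, 0.004]
force: [-9.9, -19.1, -1.8]
finger_gap: 0.002
```

It stopped firmly with the finger face about 152 mm from the axis, against 151 mm expected at home. I'll back off, rise and check.

```bash
python3 -m crank '[[-0.5,0,0,0,1],[-0.6,0,0,0,1],[0,0,-0.9,0,1],[0,0,-0.9,0,1],[0,0,-0.9,0,1],[-0.9,-0.5,-0.5,0,1],[-0.9,-0.5,-0.5,0,1],[0,0,0,0,1]]'
python3 slots.py 5
python3 - <<'E'
from h import *
A=[]
for n in("side","scene"):
    D=np.load(f"pics/{n}5.npz");C={k:D[k] for k in("intrinsics","k1","R","t")};C["k1"]=float(C["k1"])
    k=cv2.inRange(cv2.cvtColor(D["im"],cv2.COLOR_RGB2HSV),(0,150,80),(6,255,255));w=np.zeros_like(k);w[235:290,285:330]=k[235:290,285:330]
    ys,xs=np.where(w>0);print(n,len(xs),onplane(C,xs.mean(),ys.mean(),.018).round(4))
a=cv2.imread("pics/side5.png")[190:290,245:365];b=cv2.imread("pics/scene5.png")[200:275,230:330]
m=np.zeros((600,800,3),np.uint8);m[:375,:450]=cv2.resize(a,(450,375),interpolation=2);m[:263,450:]=cv2.resize(b,(350,263),interpolation=2);cv2.imwrite("pics/c5.png",m)
E
```

```text
t: 12.5
tcp_pos: [0.4694, -0.39, 0.1628]
tool_rot: [0.764, 0.645, -0.0, 0.003]
force: [0.6, -0.0, -0.1]
finger_gap: -0.001
12.5 [ 0.4694 -0.39    0.1628] [ 0.6 -0.  -0.1]
yaw x 80.3
side 7 [307.1 249.7] [ 0.5557 -0.1992  0.024 ] r 0.076 ang -90.2
side 11 [296.6 250.9] [ 0.5319 -0.1959  0.024 ] r 0.077 ang -108.3
scene 5 [257.6 236.2] [ 0.5759 -0.0588  0.024 ] r 0.067 ang 72.8
scene 5 [294.6 250.4] [ 0.5499 -0.2055  0.024 ] r 0.083 ang -94.2
scene 5 [288.2 253. ] [ 0.5277 -0.1999  0.024 ] r 0.082 ang -110.2
side 104 [ 0.534  -0.2671  0.018 ]
scene 61 [ 0.5293 -0.2702  0.018 ]
```

View pics/c5.png

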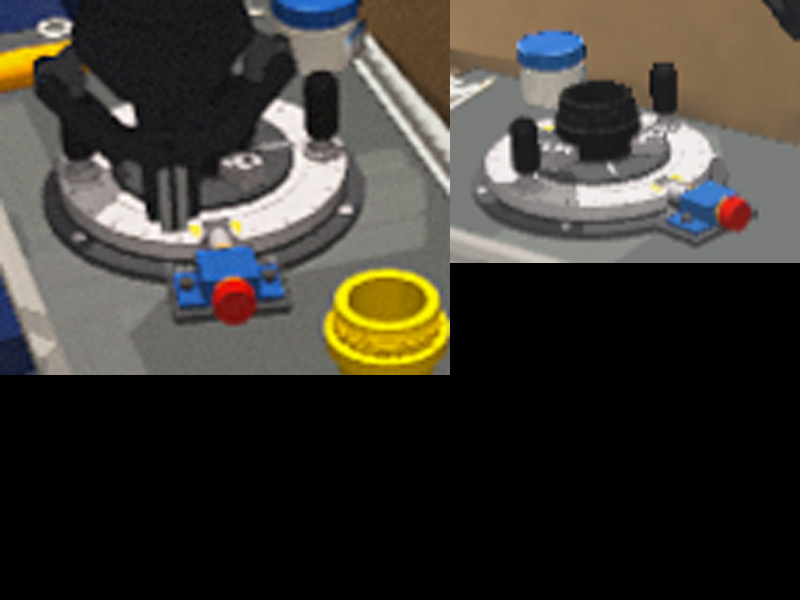

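The bar nose sits in the slot and the head is close up against the block. The head moved about 22 mm from its start at 0–3 mm, so this agrees with home, but a single firmer push on the head will make sure.

```bash
python3 -c "
from h import *
to([.522,-.315,.012])"
python3 -m crank '[[0.95,0.4,0,0,1],[0.95,0.4,0,0,1],[0,0,0.9,0,1],[0,0,0.9,0,1],[0,0,0.9,0,1],[0,0,0.9,0,1],[0,0,0,0,1],[0,0,0,0,1]]'
python3 -c "
from h import *
to([.5278,-.2833,.012])"
```

```text
12.6 [ 0.4697 -0.3853  0.1599] yaw x 80.4 q6 -0.71 units [1.95 0.99 3.7 ]
t: 13.4
tcp_pos: [0.5138, -0.3136, 0.0146]
tool_rot: [0.762, 0.647, 0.0, -0.002]
force: [0.7, 0.3, 0.0]
finger_gap: 0.002
13.4 [ 0.5138 -0.3136  0.0146] yaw x 80.6 q6 -0.57 units [0.8  0.22 0.07]
```

```bash
python3 -m crank '[[0.2,0.22,0.05,0,1],[0.2,0,0,0,1],[0.2,0,0,0,1],[0.1,0,0,0,1],[0.1,0,0,0,1],[0.1,0,0,0,1],[0,0,0,0,1]]'
python3 -m crank '[[0.1,0,0,0,1],[0.1,0,0,0,1],[0,0,0,0,1]]'
```

```text
t: 14.1
tcp_pos: [0.5284, -0.2836, 0.0143]
tool_rot: [0.762, 0.647, -0.001, 0.002]
force: [-2.8, -5.7, 1.3]
finger_gap: 0.004
t: 14.4
tcp_pos: [0.5288, -0.2833, 0.0146]
tool_rot: [0.761, 0.649, -0.005, 0.006]
force: [-13.6, -26.2, -2.7]
finger_gap: -0.001
```

It stopped at the same point at 30 N, so the bar is against its stop. I'll retreat for a last check.

```bash
python3 -m crank '[[-0.5,0,0,0,1],[-0.6,0,0,0,1],[0,0,-0.9,0,1],[0,0,-0.9,0,1],[0,0,-0.9,0,1],[-0.9,-0.6,-0.5,0,1],[-0.9,-0.6,-0.5,0,1],[-0.9,-0.6,-0.5,0,1]]'
python3 -m crank '[[-0.9,-0.6,-0.5,0,1],[-0.7,-0.9,-0.5,0,1],[0,-0.9,-0.5,0,1],[0,0,0,0,1],[0,0,0,0,1]]'
python3 slots.py 6
python3 - <<'E'
import cv2,numpy as np
a=cv2.imread("pics/side6.png")[170:310,230:380];b=cv2.imread("pics/scene6.png")[200:275,230:330]
m=np.zeros((420,800,3),np.uint8);m[:420,:450]=cv2.resize(a,(450,420),interpolation=2);m[:263,450:]=cv2.resize(b,(350,263),interpolation=2);cv2.imwrite("pics/c6.png",m)
E
```

```text
t: 15.2
tcp_pos: [0.4332, -0.412, 0.1828]
tool_rot: [0.762, 0.647, 0.0, 0.0]
force: [0.0, -0.9, -0.2]
finger_gap: -0.002
t: 15.7
tcp_pos: [0.3284, -0.4592, 0.2423]
tool_rot: [0.763, 0.646, 0.0, 0.001]
force: [0.7, 0.0, 0.0]
finger_gap: -0.001
15.7 [ 0.3284 -0.4592  0.2423] [0.7 0.  0. ]
yaw x 80.5
side 7 [307.1 249.7] [ 0.5557 -0.1992  0.024 ] r 0.076 ang -90.2
side 9 [297. 251.] [ 0.5326 -0.1966  0.024 ] r 0.077 ang -107.6
scene 5 [257.6 236.2] [ 0.5759 -0.0588  0.024 ] r 0.067 ang 72.8
scene 5 [294.6 250.4] [ 0.5499 -0.2055  0.024 ] r 0.083 ang -94.2
scene 5 [288.2 253. ] [ 0.5277 -0.1999  0.024 ] r 0.082 ang -110.2
```

View pics/c6.png

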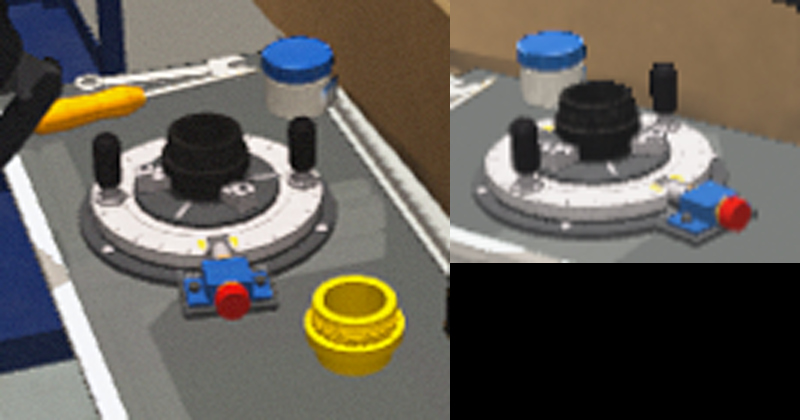

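The bar is in the slot with the head at crop (232,300) against the block. The union is upright in the chuck at (205,155), and the arm is clear of everything.

```bash
python3 -c "
from station import manip
print(manip.sign_off())"
```

```text
the job is handed in; nothing more can be done
None
```

I turned the disc about 80° counter-clockwise by pushing post_a until slot_b faced the bar. I then pushed the red head until the bar hit its stop, and handed the job in at about 16 s of the 51 s allowed. `sign_off` gives no verdict, so I don't have confirmation of a pass.

- **Bar home:** the head stopped at the same place in two pushes, at about 21 N and about 30 N. The finger face was then about 152 mm from the axis, against 151 mm expected. By camera the head moved about 22 mm from a start of 0–3 mm. That leaves little margin over the 22 mm limit, so I rely on the firm stop as well.
- **Disc angle:** the last side view puts the slot at about -99° and the scene view at about -102°, with the bar at about -100°. The 2–3° spread is calibration error. It is too coarse to check the 0.03 rad limit directly, so that rests on the nose having seated in the slot.
- **Union and bench:** in the last picture the union stands upright in the chuck. The jar, screwdriver and spanner look undisturbed. I did not check the cap, small union or plug gauge again, but the arm did not go near them.
- **Disagreement:** the reaction force in the firm pushes was about 18° off the bar's axis. I took this to be friction and did not look into it further.

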